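# Load the rinse cartridge into the glasswasher's doser

## Robot

A 7-joint arm with a two-finger parallel gripper is mounted at the origin on the work surface. World frame = base frame: x ahead of the robot, y to its left, z up, the work surface at z = 0. Lengths are in m, angles in rad, forces in N, time in s.
With the tool pointing down it reaches from about 0.4 to 0.85 m from the base axis. Payload 4.5 kg.
Tool frame: the origin (TCP) lies at the very end of the fingers, on their centre line; the grasp point (between the pads) lies 19 mm behind it; z points along the fingers, y is the line along which they close (so a half turn about z gives the same grasp; the last joint's range is limited). The gripper opens to 88 mm and grips with 3 to 60 N. Pads are 18 mm wide; open, the fingers measure 123 mm over their backs; the gripper's body (75 mm by 187 mm) begins 45 mm behind the grasp point.
Start: joints at [0.034, 0.689, -0.195, 1.565, 0.157, 0.902, -0.215], TCP at [0.625, 0, 0.239] pointing down, gripper open.
Joint ranges: [-3.01, 3.01], [-0.46, 2.08], [-1.47, 1.51], [0.13, 2.56], [-1, 4.14], [0.04, 2.09], [-2.66, 2.66]. Speed limits (rad/s): [2.57, 2.57, 3.14, 3.14, 3.14, 3.14, 3.14].

## Interface

Orientations are given as a unit quaternion [x, y, z, w].
In Python, from plant import r gives the robot as it stands. The module is installed in compiled form; this text tells all that it offers.
- The arm moves only by the tool step_arm, never from a script. Its argument "increments" is a list of rows, each a list of 2 entries, a list of its own where there are three numbers: the shift along the world's x, y, z in cm, then the turn, a rotation vector about the world's x, y, z in degrees. A call has exactly 10 rows; each row shifts and turns the commanded pose from where the row before left it; what a row does not reach is not made up. A row lasts 1/10 s, in which the tool goes at most 50 mm and 8.59 degrees, less where a joint would pass 70% of its speed; a pose out of reach is approached as far as the arm can. A call is refused whole if a number of a shift passes 5 or a number of a turn 8.59, either way. A call with a gripper value outside its range is refused whole. "fingers" is the opening, from 0 (shut) to 1 (fully open), set as the call begins (left out, the last holds). The fingers move at their own pace and stop on an object; "grip_force" is the grip in N (left out, the last holds). Time passes only in rows, so rows that do not move let the fingers close, or fill a call up. It gives the time, the measured TCP pose, the force, the opening and the grip force at its end, in the units of the state.
- r.get_state(): the state, without advancing time (a new reading comes with each control period).
- r.snapshot(name): name is "scene" or "side" or "wrist"; returns (picture, depth): 420x560x3 uint8, red, green, blue; 420x560 float32, m along the optical axis (not along the pixel's ray), 0 where there is no reading.
- r.calibration(name): a dict with "fov_y" (degrees; the focal length in pixels is half the picture's height over the tangent of half this angle, whatever the lens; pixels are square), "cx", "cy" (the principal point, pixels), "R" (3x3) and "t" (3): a world point X has camera coordinates R X + t. Camera axes: x right, y down, z forward; pixel columns grow to the right and rows downward; lengths in m; the calibration is good to about 2 mm. A picture is of the moment at which its call begins: read the wrist's pose just before it. calibration takes no time and is no camera call; for the wrist camera it gives the pose at the moment of the call.
- r.finish_job(): hands the job in; it is judged then, once.
The state is a dict: "clock": time; "q": joint angles; "qd": joint speeds; "joint_torque": joint torques, N m; "tool_pos": TCP position; "eef_rot": TCP orientation; "contact_force": force on the tool from outside, world axes, zero at the start; "moment": the same for the moment, N m; "opening": opening from 0.0 (shut) to 1.0 (fully open); "finger_force": force on a finger pad.
Only numpy, scipy, OpenCV 4.12 (cv2) and the standard library are available. Lean on these libraries where they do the work, as an engineer would, in place of code of your own. Each camera call takes 0.05 s, during which the arm holds its last target. There are 200 camera calls.

## Task

Load the white rinse cartridge into the sloping doser beside the glasswasher: lower it gently, nose first, into the tilted cradle cup and let go, then swing the hinged bail clamp over it and press it fully shut so that it drives the cartridge home against the sprung seat. Leave the clamp shut, and do not disturb the mug, the bottle or the tub.

Things in the scene. Friction and masses are not known exactly. Their poses are not given: they have to be found in the camera images.
- cartridge_centre (a point): Centre (half-way up) of the rinse cartridge, a plain white plastic cylinder 44 mm in diameter and 95 mm tall, about 0.14 kg, heavier at the foot (centre of mass about 30 mm up), with thin grey bands and a flat top. It starts standing upright on the worktop, nose down. Its z axis points from nose to top; the lowest 6 mm taper to a flat foot 40 mm across (the nose).
- doser: The doser, a fixed low stainless machine with a sloping top. Origin on the worktop under the middle of the cradle cup's floor; its x axis points away from its front (the robot's side), z up, y along the clamp's hinge. The base plate covers x -80 to 120 mm and y -75 to 75 mm, 6 mm thick.
- cradle_mouth (a point): Mouth centre of the round grey cradle cup. z: cup axis, outwards, leaning 30 deg from vertical to the doser's -x; y as the doser's; x up the slope. Bore 47 mm, flared to 56 mm in the top 5 mm; outside 66 mm. The sprung seat is 40 mm below the mouth, so a cartridge put in stands out 55 mm (43 when home). Nearby only two hinge cheeks: x 51 to 69, y +-19 to 31 mm, 58 mm above the mouth.
- clamp (a joint): Opening angle of the bail clamp, rad: 0 fully shut, starts at 1.9 to 2.3, at most 2.4. The hinge is stiff and stays where it is left: 0.8 N m to turn, so 6 to 7 N at the grip bar, about 10 N over the last 0.2 rad where it presses the cartridge down.
- clamp_bar (a point): Middle of the clamp's black round grip bar: 14 mm thick, 96 mm long along the doser's y, 130 mm from the hinge axis. Two flat side arms (8 mm wide) 44 mm either side join it to the hinge: 80 mm of bar is free. A bridge between the arms 70 mm from the bar bears a knob that presses on the cartridge. Open, the bar is high above the hinge; shut, it is 65 mm in front of the cup's axis.
- clamp_hinge (a point): A point on the clamp's hinge axis, in the middle; the axis is parallel to the doser's y. It lies 60 mm in +x and 50 mm in +z from the cradle mouth, in the mouth's axes. To shut the clamp the bar swings up over and towards the doser's front, then down.
- seat (a joint): How far the sprung seat is pressed down in the cup, m: 0 is up (an unpressed cartridge leaves it at 0 and may lean by its play, 0.1 rad), 0.012 when the shut clamp holds the cartridge home, at most 0.016. Its spring gives 3 N at 0 and 8 N at 0.012 and pushes the cartridge back up when nothing holds it.
- mug_centre (a point): Bystander: middle of a glass beer mug, 80 mm across, 125 mm tall, with a handle.
- bottle_centre (a point): Bystander: middle of a brown glass bottle, 62 mm across, 200 mm tall.
- tub_centre (a point): Bystander: middle of a squat white tub with a grey lid, 72 mm across, 75 mm tall; wider and lower than the cartridge.
Things that resemble listed ones, but are neither listed nor needed, are in the scene too. What is shaped like the part that bears cartridge_centre but pink is not meant.

How it is judged:
On the way, in this order (a step that is already met when the one before it is completed fails the run):
1. the cartridge stands released in the cradle cup, nose down, on the unpressed seat, with the clamp still open (z of cartridge_centre in the frame of cradle_mouth below 0.013 m and distance between cartridge_centre and cradle_mouth below 0.015 m and angle between cartridge_centre's own z axis and vertical below 0.8 rad and angle between the z axis of cartridge_centre and the z axis of cradle_mouth, either way round below 0.2 rad and value of joint seat below 0.005 m and value of joint clamp above 0.6 rad and contact force between the fingers and cartridge below 0.1 N), for 0.2 s.
2. the clamp is shut on the cartridge and has driven it home (value of joint clamp below 0.07 rad and value of joint seat above 0.008 m), for 0.2 s.
At the end, for the whole second after the job is handed in: Clamp shut (under 0.07 rad), seat pressed over 8 mm, cartridge nose down, at rest in the cup: centre under 9 mm from the mouth's centre and not over 1 mm out of it, axis within 0.12 rad of the cup's. Mug, bottle and tub upright (within 0.1 rad) (all of step 2 and z of cartridge_centre in the frame of cradle_mouth below 0.001 m and distance between cartridge_centre and cradle_mouth below 0.009 m and angle between the z axis of cartridge_centre and the z axis of cradle_mouth, either way round below 0.12 rad and angle between cartridge_centre's own z axis and vertical below 0.8 rad and linear speed of cartridge below 0.02 m/s and angle between each of mug_centre, bottle_centre, tub_centre's own z axis and vertical below 0.1 rad); the robot touches nothing.
It fails at once if the cartridge is dropped: it falls freely by more than about 30 mm (contact force between the fingers and cartridge below 0.05 N and linear speed of cartridge above 0.75 m/s).
It fails at once if the mug, the bottle or the tub is pushed more than 30 mm or tipped (distance of any of mug_centre, bottle_centre, tub_centre from where it was at the start of the episode above 0.03 m or angle between any of mug_centre, bottle_centre, tub_centre's own z axis and vertical above 0.3 rad).
It also fails if it takes over 64 s, if anything falls off the work surface, if the arm or the gripper's body presses on something with over 40 N, if the wrist force passes 120 N, or if a joint passes its speed limit or range.

## Working session

There is one attempt and no reset: what is moved stays moved. The work goes in short steps, Python scripts to look and compute and a tool call to move; the robot and the scene stay as the last step left them, time stands still between calls to the robot, and variables do not carry over. Pictures are saved under pics/ and viewed, at most 10 in all, crops included, and the job is handed in when it is done.

Besides the shell and the picture viewer there is one more tool, called by a JSON object that holds its "api" and its "payload", one argument or row to a line. step_arm: Moves the arm, as the interface text tells. Its arguments: {"type":"object","properties":{"increments":{"type":"array","items":{"type":"array"}},"fingers":{"type":"number"},"grip_force":{"type":"number"}},"required":["increments"]}

```bash
mkdir -p pics; cat > h.py <<'E'
import numpy as np, cv2
from plant import r
def snap(n,f):
    c=r.calibration(n); p,d=r.snapshot(n); cv2.imwrite('pics/%s.png'%f,p[:,:,::-1]); np.savez('pics/%s.npz'%f,p=p,d=d,R=c['R'],t=c['t'],k=[c['fov_y'],c['cx'],c['cy']]); return p,d
def load(f): return np.load('pics/%s.npz'%f)
def cloud(f):
    z=load(f); d=z['d'].astype(float); k=z['k']; F=210/np.tan(np.radians(k[0])/2)
    v,u=np.mgrid[:420,:560]; P=np.stack([(u-k[1])/F*d,(v-k[2])/F*d,d],-1)
    W=(P-z['t'])@z['R']; W[d==0]=np.nan; return W
E
python3 - <<'E'
from h import *
for n in ['scene','side']: snap(n,n)
a=[cv2.imread('pics/%s.png'%n) for n in ['scene','side']]
print(r.get_state())
for n in ['scene','side','wrist']: print(n,r.calibration(n))
E
```

```text
{'clock': 0.1, 'q': array([ 0.03379197,  0.68986102, -0.19453341,  1.56625952,  0.1573455 ,
        0.90251564, -0.21512332]), 'qd': array([ 0.00048386, -0.00091786, -0.00191741, -0.00018226, -0.00014467,
        0.0009197 , -0.00096806]), 'joint_torque': array([-3.08775299e-03, -5.28501892e+01, -1.27141513e+00, -1.53837240e+01,
       -5.25604945e-02,  1.96265515e-03,  5.71585565e-05]), 'tool_pos': array([ 6.24421183e-01, -4.47388862e-05,  2.38009797e-01]), 'eef_rot': array([ 7.07070500e-01,  7.07142581e-01, -6.34350573e-04, -5.25122084e-04]), 'contact_force': array([ 0.63510199, -0.0023509 , -0.14637189]), 'moment': array([-0.04282474,  0.00899741,  0.03038709]), 'finger_force': 0.0, 'opening': 1.00074722808681}
scene {'fov_y': 54.21500486057115, 'cx': 285.12163168133225, 'cy': 209.6529777297423, 'R': array([[-5.07418649e-01,  8.61699503e-01,  5.31403236e-04],
       [ 4.91929153e-01,  2.90182632e-01, -8.20853062e-01],
       [-7.07482879e-01, -4.16254739e-01, -5.71139185e-01]]), 't': array([ 0.27426447, -0.16174746,  1.66204534])}
side {'fov_y': 46.52951284192469, 'cx': 282.45780179916505, 'cy': 210.53589014341705, 'R': array([[-0.9966446 , -0.07796162, -0.02493056],
       [-0.01570595,  0.48108017, -0.8765359 ],
       [ 0.08032976, -0.87320321, -0.48069042]]), 't': array([0.58496474, 0.13188778, 1.11322433])}
wrist {'fov_y': 60.328033024606434, 'cx': 276.820735706836, 'cy': 208.07320644467217, 'R': array([[ 9.99995104e-01, -6.48847338e-04, -3.06116289e-03],
       [ 1.61629182e-04, -9.66249765e-01,  2.57606997e-01],
       [-3.12499554e-03, -2.57606230e-01, -9.66244930e-01]]), 't': array([-0.62352762, -0.03433128,  0.38940577])}
```

View pics/scene.png

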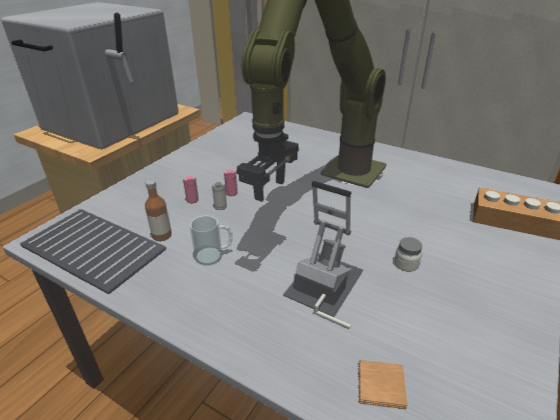

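View pics/side.png

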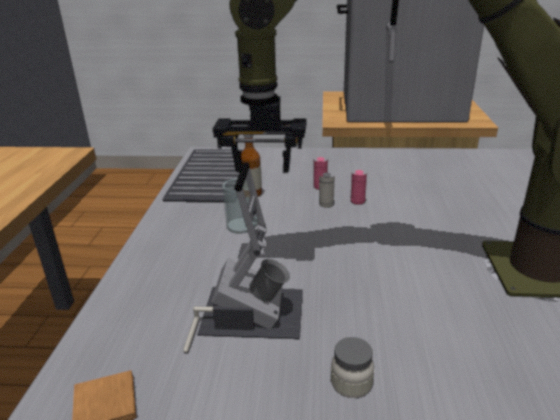

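The white cartridge candidates are:
- the greyish-white cylinder at scene (219,195) / side (327,190), which is the choice
- two pink lookalikes at scene (191,189) and (231,182)
- the tub at scene (408,254), squat with a grey lid

The mug is at (207,238), the bottle at (158,215), and the doser at (325,265) with its clamp bar at (330,188). I'll check the choice in a close crop.

```bash
python3 - <<'E'
from h import *
a=cv2.imread('pics/side.png')
c1=cv2.resize(a[145:235,215:395],(800,400),interpolation=cv2.INTER_CUBIC)
cv2.imwrite('pics/c1.png',c1)
c2=cv2.resize(a[160:350,180:330],None,fx=3.1,fy=3.1,interpolation=cv2.INTER_CUBIC)
cv2.imwrite('pics/c2.png',c2)
W=cloud('side'); S=cloud('scene')
for n,(u,v) in dict(cart=(327,192),carttop=(327,177),pink1=(320,172),pink2=(358,187),tub=(353,372),mug=(238,210),bottle=(255,180),rimcup=(272,265)).items(): print('side',n,W[v,u].round(3))
for n,(u,v) in dict(cart=(219,197),carttop=(219,185),pink1=(191,190),pink2=(231,183),tub=(408,258),mug=(207,240),bottle=(158,215),barL=(315,184),barR=(348,193),bar=(331,188)).items(): print('scene',n,S[v,u].round(3))
E
```

```text
side cart [ 0.482 -0.278  0.049]
side carttop [ 0.483 -0.305  0.082]
side pink1 [ 0.503 -0.388  0.06 ]
side pink2 [ 0.395 -0.301  0.054]
side tub [0.441 0.381 0.054]
side mug [ 0.709 -0.128  0.069]
side bottle [ 0.692 -0.328  0.06 ]
side rimcup [0.593 0.154 0.1  ]
scene cart [ 0.499 -0.286  0.053]
scene carttop [ 0.47  -0.305  0.08 ]
scene pink1 [ 0.516 -0.395  0.056]
scene pink2 [ 0.405 -0.305  0.054]
scene tub [0.471 0.36  0.047]
scene mug [ 0.738 -0.136  0.094]
scene bottle [ 0.726 -0.333  0.101]
scene barL [0.641 0.141 0.311]
scene barR [0.64  0.225 0.312]
scene bar [0.641 0.183 0.313]
```

View pics/c1.png

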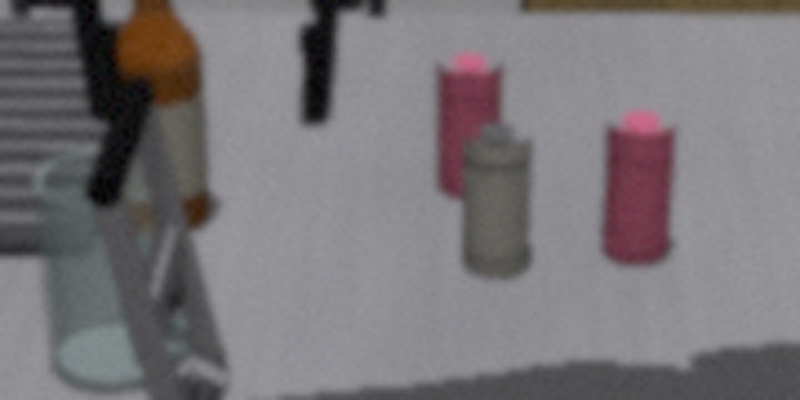

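View pics/c2.png

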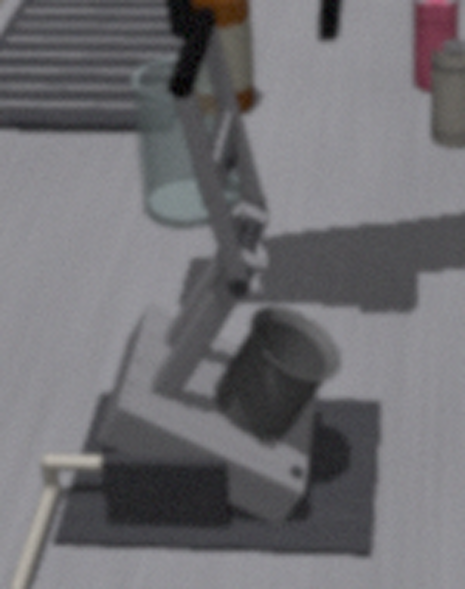

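The crop shows the cartridge is the upright white cylinder at crop (497,205), i.e. side (327,191), between the two pink ones. The clamp is open and roughly vertical, and the cup mouth is at about side (274,270). Next I'll fit both from the point clouds.

```bash
cat > fit.py <<'E'
from h import *
from scipy.optimize import least_squares
def pts(f,lo,hi,col=False):
    W=cloud(f); m=np.all((W>lo)&(W<hi),-1); return (W[m],load(f)['p'][m]) if col else W[m]
if __name__=='__main__':
    A=[]
    for f in ['side','scene']:
        P,c=pts(f,[.43,-.36,.02],[.54,-.25,.075],True); c=c.astype(int)
        P=P[(abs(c[:,0]-c[:,1])<25)]; A.append(P)
        s=least_squares(lambda p:np.hypot(P[:,0]-p[0],P[:,1]-p[1])-.022,[.48,-.3],loss='soft_l1',f_scale=.002); print(f,len(P),s.x.round(4))
    P=np.vstack(A); s=least_squares(lambda p:np.hypot(P[:,0]-p[0],P[:,1]-p[1])-.022,[.48,-.3],loss='soft_l1',f_scale=.002); print('cart',s.x.round(4))
    # plate
    for f in ['side','scene']:
        P,c=pts(f,[.45,.02,-.008],[.8,.33,.015],True); P=P[c.max(1)<75]
        h=cv2.minAreaRect(P[:,:2].astype(np.float32)); print('plate',len(P),h, np.percentile(P,[1,99],axis=0).round(3))
    # bar
    for f in ['side','scene']:
        P,c=pts(f,[.5,.08,.27],[.75,.28,.36],True); P=P[c.max(1)<60]; print('bar',f,len(P),P.mean(0).round(4),P.min(0).round(3),P.max(0).round(3))
        q=P[:,:2]-P[:,:2].mean(0); print(np.linalg.svd(q,full_matrices=False)[2][0])
E
python3 fit.py
```

```text
side 263 [ 0.484  -0.2993]
scene 170 [ 0.4822 -0.2981]
cart [ 0.4832 -0.299 ]
plate 1587 ((0.6353698968887329, 0.18518395721912384), (0.1978505402803421, 0.14519165456295013), 0.47885987162590027) [[0.539 0.117 0.002]
 [0.729 0.256 0.014]]
plate 101 ((0.6962026953697205, 0.19252702593803406), (0.06873029470443726, 0.1378125548362732), 25.218103408813477) [[0.645 0.116 0.004]
 [0.732 0.241 0.015]]
bar side 238 [0.635  0.1899 0.3113] [0.629 0.132 0.286] [0.644 0.231 0.316]
[0.00893334 0.9999601 ]
bar scene 185 [0.6412 0.1818 0.3108] [0.636 0.134 0.303] [0.645 0.229 0.317]
[-0.00252546  0.99999681]
```

{"api": "step_arm", "payload": {
  "increments": [
    [[-1.5,-3,1],[0,0,8.5]],
    [[-1.5,-3,0],[0,0,8.5]],
    [[-1.5,-3,0],[0,0,8.5]],
    [[-1.5,-3,0],[0,0,8.5]],
    [[-1.5,-3,0],[0,0,8.5]],
    [[-1.5,-3,0],[0,0,8.5]],
    [[-1.5,-3,0],[0,0,8.5]],
    [[-1.5,-3,0],[0,0,8.5]],
    [[-1.5,-3,0],[0,0,8.5]],
    [[-0.7,-3,0],[0,0,8.5]]
  ],
  "fingers": 0.75
}}

```text
clock: 1.1
tool_pos: [0.4811, -0.3014, 0.2484]
eef_rot: [0.041, 0.999, -0.0, -0.001]
contact_force: [0.6, 0.7, 0.6]
opening: 0.75
finger_force: 0.0
```

{"api": "step_arm", "payload": {
  "increments": [
    [[0.2,0.2,-2],[0,0,4.7]],
    [[0,0,-3],[0,0,0]],
    [[0,0,-3],[0,0,0]],
    [[0,0,-3],[0,0,0]],
    [[0,0,-3],[0,0,0]],
    [[0,0,-2],[0,0,0]],
    [[0,0,-1.5],[0,0,0]],
    [[0,0,-1],[0,0,0]],
    [[0,0,-1],[0,0,0]],
    [[0,0,0],[0,0,0]]
  ]
}}

```text
clock: 2.1
tool_pos: [0.4847, -0.2978, 0.053]
eef_rot: [0.003, 1.0, 0.0, -0.001]
contact_force: [-0.2, 0.6, -0.6]
opening: 0.748
finger_force: 0.0
```

{"api": "step_arm", "payload": {
  "increments": [
    [[0,0,0],[0,0,0]],
    [[0,0,0],[0,0,0]],
    [[0,0,0],[0,0,0]],
    [[0,0,0],[0,0,0]],
    [[0,0,0],[0,0,0]],
    [[0,0,0],[0,0,0]],
    [[0,0,0],[0,0,0]],
    [[0,0,0.5],[0,0,0]],
    [[0,0,1],[0,0,0]],
    [[0,0,1.5],[0,0,0]]
  ],
  "fingers": 0,
  "grip_force": 20
}}

```text
clock: 3.1
tool_pos: [0.4842, -0.2974, 0.0839]
eef_rot: [0.002, 1.0, 0.001, -0.001]
contact_force: [-0.8, 0.4, -1.2]
opening: 0.492
finger_force: 20.0
```

```bash
cat > cup.py <<'E'
from fit import *
import sys
def fitcup(fs,m0=(.593,.184,.105),box=.045):
    ax=np.array([-.5,0,.866]); xs=np.array([.866,0,.5]); m0=np.array(m0)
    P=np.vstack([pts(f,m0-[.06,.05,.06],m0+[.06,.05,.05]) for f in fs])
    def loc(m): D=P-m; return D@xs,D[:,1],D@ax
    def res(m):
        x,y,z=loc(m); rho=np.hypot(x,y)
        dz=np.maximum(z,0)
        wall=np.minimum(np.hypot(rho-.033,dz),np.hypot(rho-np.where(z>-.005,.0235+.0045*(1+z/.005),.0235),dz))
        rim=np.hypot(z,np.maximum(0,np.maximum(.028-rho,rho-.033)))
        return np.minimum(wall,rim)
    best=None
    for dx in (-.01,0,.01):
        for dz in (-.015,0,.015):
            x,y,z=loc(m0); k=(np.abs(x)<.05)
            s=least_squares(res,m0+[dx,0,dz],loss='cauchy',f_scale=.0015)
            if best is None or s.cost<best.cost: best=s
    r_=res(best.x); print(fs,len(P),best.x.round(4),best.cost,np.mean(r_<.003)); return best.x
if __name__=='__main__':
    fitcup(['side']); fitcup(['side','scene'])
    if len(sys.argv)>1: fitcup(sys.argv[1:])
E
python3 cup.py
```

```text
['side'] 1966 [0.587  0.1857 0.1084] 0.004967253847530427 0.5132248219735503
['side', 'scene'] 2636 [0.5875 0.1852 0.1089] 0.007008912753045384 0.4984825493171472
```

{"api": "step_arm", "payload": {
  "increments": [
    [[0,1,3],[0,-3,0]],
    [[0,2,3],[0,-3,0]],
    [[0,4,3],[0,-3,0]],
    [[0,4,3],[0,-3,0]],
    [[0,4,3],[0,-3,0]],
    [[0,4,2],[0,-3,0]],
    [[0,4,1],[0,-3,0]],
    [[0,4,0],[0,-3,0]],
    [[0,4,0],[0,-3,0]],
    [[0,4,0],[0,-3,0]]
  ]
}}

```text
clock: 4.1
tool_pos: [0.4862, -0.0326, 0.2627]
eef_rot: [0.003, 0.978, -0.012, 0.207]
contact_force: [-0.7, -0.3, -1.2]
opening: 0.493
finger_force: 20.0
```

{"api": "step_arm", "payload": {
  "increments": [
    [[0,0,0],[0,0,0]],
    [[0,0,0],[0,0,0]],
    [[0,2,0],[0,0,0]],
    [[0,2,0],[0,0,0]],
    [[0,2,0],[0,0,0]],
    [[0,2,0],[0,0,0]],
    [[0,2,0],[0,0,0]],
    [[0,2,0],[0,0,0]],
    [[0,0,0],[0,0,0]],
    [[0,0,0],[0,0,0]]
  ]
}}

```text
clock: 5.1
tool_pos: [0.4863, 0.0847, 0.2614]
eef_rot: [0.005, 0.979, -0.012, 0.205]
contact_force: [0.5, 0.7, -2.0]
opening: 0.495
finger_force: 20.0
```

```bash
cat > d.py <<'E'
from h import *; import sys
from scipy.spatial.transform import Rotation as T
# usage: d.py a(axial mm of TCP over mouth) [x offset mm along slope] [tilt deg]
M=np.array([.587,.185,.1085]); AX=np.array([-.5,0,.866]); XS=np.array([.866,0,.5])
def delta(p,tilt):
    s=r.get_state(); R=T.from_quat(s['eef_rot']); G=T.from_euler('y',180-tilt,degrees=True)
    print('shift cm',((p-s['tool_pos'])*100).round(2),'turn',np.degrees((G*R.inv()).as_rotvec()).round(2),'F',s['contact_force'].round(1), s['clock'])
    D=s['tool_pos']-M; print('tcp ax/xs/y mm',(np.array([D@AX,D@XS,D[1]])*1000).round(1))
if __name__=='__main__':
    a=float(sys.argv[1]); x=float(sys.argv[2]) if len(sys.argv)>2 else 0; t=float(sys.argv[3]) if len(sys.argv)>3 else 30
    delta(M+AX*a/1000+XS*x/1000,t)
E
python3 d.py 95
```

```text
shift cm [ 5.32 10.03 -7.07] turn [ 1.16 -6.33  0.95] F [ 0.5  0.7 -2. ] 5.1
tcp ax/xs/y mm [ 182.8  -10.7 -100.3]
```

{"api": "step_arm", "payload": {
  "increments": [
    [[0.3,2,0],[0.6,-3.2,0.5]],
    [[0.5,2,0],[0.6,-3.1,0.5]],
    [[0.5,2,0],[0,0,0]],
    [[0.5,2,-1],[0,0,0]],
    [[0.5,2,-1],[0,0,0]],
    [[1,0,-1.5],[0,0,0]],
    [[1,0,-1.5],[0,0,0]],
    [[1,0,-1],[0,0,0]],
    [[0,0,-1],[0,0,0]],
    [[0,0,0],[0,0,0]]
  ]
}}

```text
clock: 6.1
tool_pos: [0.5371, 0.1665, 0.1898]
eef_rot: [0.003, 0.971, -0.009, 0.239]
contact_force: [-0.8, -0.1, -0.5]
opening: 0.492
finger_force: 20.0
```

```bash
python3 d.py 95; python3 - <<'E'
from h import *
snap('wrist','w1'); snap('side','s1')
a=cv2.imread('pics/w1.png'); b=cv2.imread('pics/s1.png')
b=cv2.resize(b[190:340,180:320],(392,420),interpolation=cv2.INTER_CUBIC)
cv2.imwrite('pics/v1.png',np.hstack([a[:,80:480],b]))
E
python3 cup.py w1
```

```text
shift cm [0.24 1.85 0.09] turn [ 0.85 -2.37  0.62] F [-0.8 -0.1 -0.5] 6.1
tcp ax/xs/y mm [ 95.4  -2.5 -18.5]
['side'] 1966 [0.587  0.1857 0.1084] 0.004967253847530427 0.5132248219735503
['side', 'scene'] 2636 [0.5875 0.1852 0.1089] 0.007008912753045384 0.4984825493171472
['w1'] 5313 [0.5558 0.1772 0.1668] 0.013906258939423505 0.4432523997741389
```

View pics/v1.png

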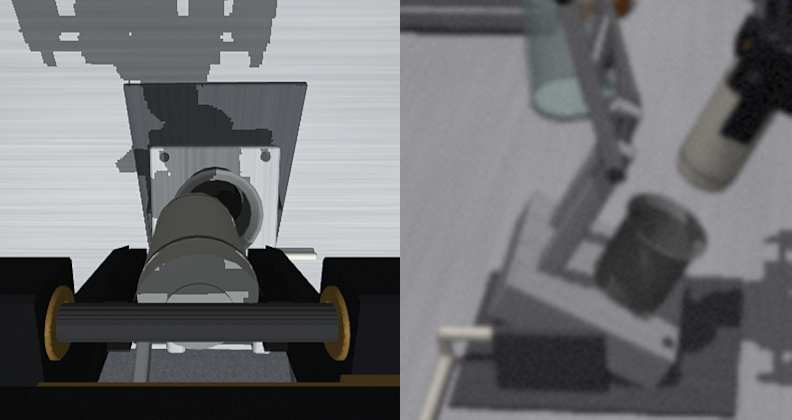

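The left half of the picture (wrist) shows the nose at about (205,205) and the cup mouth ahead and to the right, centred near (227,210). The right half (side) shows the cartridge above and in front of the cup, tilted along its axis. I'll apply the 18 mm lateral correction and look again.

{"api": "step_arm", "payload": {
  "increments": [
    [[0.1,0.6,0],[0.4,-1.2,0.3]],
    [[0.1,0.6,0.1],[0.4,-1.2,0.3]],
    [[0,0.6,0],[0,0,0]],
    [[0,0,0],[0,0,0]],
    [[0,0,0],[0,0,0]],
    [[0,0,0],[0,0,0]],
    [[0,0,0],[0,0,0]],
    [[0,0,0],[0,0,0]],
    [[0,0,0],[0,0,0]],
    [[0,0,0],[0,0,0]]
  ]
}}

```text
clock: 7.2
tool_pos: [0.5392, 0.1872, 0.1922]
eef_rot: [-0.001, 0.966, 0.001, 0.26]
contact_force: [-0.2, 0.5, -1.0]
opening: 0.5
finger_force: 20.0
```

```bash
python3 d.py 95; python3 - <<'E'
from h import *
snap('wrist','w2'); snap('side','s2')
a=cv2.imread('pics/w2.png'); b=cv2.imread('pics/s2.png')
a=cv2.resize(a[130:300,190:390],(480,408),interpolation=cv2.INTER_CUBIC)
b=cv2.resize(b[220:320,210:310],(408,408),interpolation=cv2.INTER_CUBIC)[:,:310]
cv2.imwrite('pics/v2.png',np.hstack([a,b]))
W=cloud('w2')
# bits: cartridge body axis seen by wrist
from scipy.optimize import least_squares
M=np.array([.587,.185,.1085]); AX=np.array([-.5,0,.866]); XS=np.array([.866,0,.5])
L=np.stack([(W-M)@XS,W[...,1]-M[1],(W-M)@AX],-1)*1000
m=np.all((L>[-40,-40,48])&(L<[40,40,85]),-1); P=L[m]
s=least_squares(lambda p:np.hypot(P[:,0]-p[0]-p[2]*(P[:,2]-42),P[:,1]-p[1]-p[3]*(P[:,2]-42))-22,[0,0,0,0],loss='soft_l1')
print('cart at ax=42: xs,y,slopes',len(P),s.x.round(3),s.cost)
m=np.all((L>[-45,-45,-6])&(L<[45,45,6]),-1); Q=L[m]
s=least_squares(lambda p:np.maximum(0,np.abs(np.hypot(Q[:,0]-p[0],Q[:,1]-p[1])-30.5)-2.5),[0,0],loss='soft_l1')
print('rim',len(Q),s.x.round(2),np.median(Q,0), np.percentile(Q,[2,98],axis=0).round(1))
E
```

```text
shift cm [ 0.03 -0.22 -0.14] turn [-0.06  0.19 -0.17] F [-0.2  0.5 -1. ] 7.2
tcp ax/xs/y mm [96.4  0.5  2.2]
cart at ax=42: xs,y,slopes 1258 [-1.071  1.631  0.003  0.02 ] 24.293098123480114
rim 1692 [-1.02 -5.28] [-18.60930827 -16.85693748  -1.97221087] [[-33.9 -37.   -5.7]
 [ 14.5  24.6   0.2]]
```

View pics/v2.png

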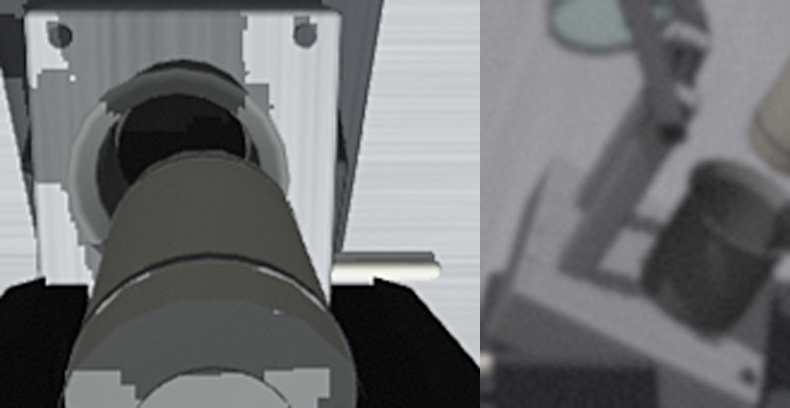

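The wrist crop (left) shows the cup rim spanning crop x 70–288, centred at about 179, with the nose at about 207. The nose is therefore roughly 7 mm too far towards +y. I'll correct by -7 mm and lower along the axis to close above the mouth.

{"api": "step_arm", "payload": {
  "increments": [
    [[0,-0.4,0],[0,0,0]],
    [[0,-0.3,0],[0,0,0]],
    [[0.3,0,-0.5],[0,0,0]],
    [[0.3,0,-0.5],[0,0,0]],
    [[0.3,0,-0.5],[0,0,0]],
    [[0.3,0,-0.6],[0,0,0]],
    [[0,0,0],[0,0,0]],
    [[0,0,0],[0,0,0]],
    [[0,0,0],[0,0,0]],
    [[0,0,0],[0,0,0]]
  ]
}}

```text
clock: 8.3
tool_pos: [0.5512, 0.1804, 0.1715]
eef_rot: [-0.001, 0.965, 0.001, 0.261]
contact_force: [0.4, -0.5, -0.9]
opening: 0.493
finger_force: 20.0
```

```bash
sed -i 's/M=np.array(\[.587,.185/M=np.array([.587,.180/' d.py; python3 d.py 49; python3 - <<'E'
from h import *
snap('wrist','w3')
a=cv2.imread('pics/w3.png')
cv2.imwrite('pics/v3.png',cv2.resize(a[110:310,190:390],(600,600),interpolation=cv2.INTER_CUBIC))
W=cloud('w3')
from scipy.optimize import least_squares
M=np.array([.587,.180,.1085]); AX=np.array([-.5,0,.866]); XS=np.array([.866,0,.5])
L=np.stack([(W-M)@XS,W[...,1]-M[1],(W-M)@AX],-1)*1000
m=np.all((L>[-40,-40,25])&(L<[40,40,60]),-1); P=L[m]
s=least_squares(lambda p:np.hypot(P[:,0]-p[0]-p[2]*(P[:,2]-18),P[:,1]-p[1]-p[3]*(P[:,2]-18))-22,[0,0,0,0],loss='soft_l1')
print('cart at ax=18: xs,y,slopes',len(P),s.x.round(3),s.cost)
m=np.all((L>[-45,-45,-4])&(L<[45,45,6]),-1)&(np.hypot(L[...,0],L[...,1])<38); Q=L[m]
print('rim',len(Q),np.percentile(Q,[1,3,50,97,99],axis=0).round(1))
E
```

```text
shift cm [ 1.13 -0.04 -2.05] turn [-0.08  0.21 -0.19] F [ 0.4 -0.5 -0.9] 8.3
tcp ax/xs/y mm [72.4  0.5  0.4]
cart at ax=18: xs,y,slopes 1187 [-1.083 -0.169  0.003  0.02 ] 22.02384511831975
rim 1646 [[-34.7 -32.5  -3.9]
 [-34.  -31.7  -3.8]
 [-19.1  -2.8  -1.5]
 [  7.9  29.6   0.1]
 [ 10.2  30.4   0.3]]
```

View pics/v3.png

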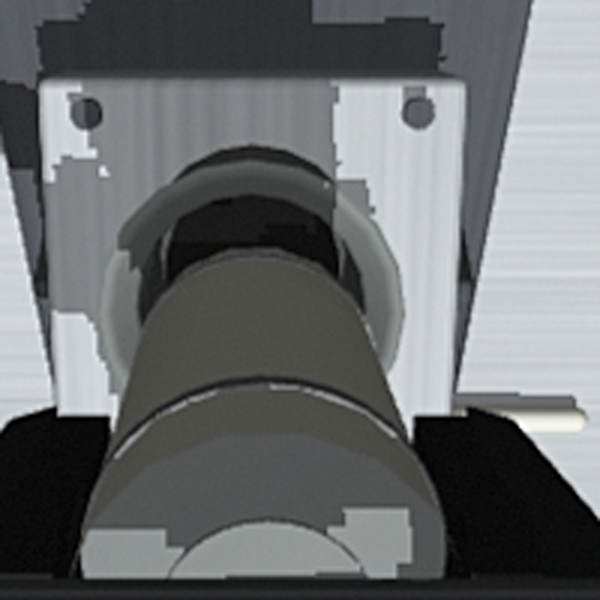

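The rim spans x 100–403 (centre 251) and the nose is centred near 257, so it is about 1 mm off in y. I'll correct that and go in gently.

{"api": "step_arm", "payload": {
  "increments": [
    [[0,-0.1,0],[0,0,0]],
    [[0.25,0,-0.43],[0,0,0]],
    [[0.25,0,-0.43],[0,0,0]],
    [[0.25,0,-0.43],[0,0,0]],
    [[0.2,0,-0.35],[0,0,0]],
    [[0.2,0,-0.35],[0,0,0]],
    [[0.2,0,-0.35],[0,0,0]],
    [[0.15,0,-0.26],[0,0,0]],
    [[0,0,0],[0,0,0]],
    [[0,0,0],[0,0,0]]
  ]
}}

```text
clock: 9.35
tool_pos: [0.5662, 0.1793, 0.1452]
eef_rot: [-0.001, 0.966, 0.001, 0.26]
contact_force: [0.1, 0.2, -1.3]
opening: 0.498
finger_force: 20.0
```

{"api": "step_arm", "payload": {
  "increments": [
    [[0.2,0,-0.35],[0,0,0]],
    [[0.2,0,-0.35],[0,0,0]],
    [[0.2,0,-0.35],[0,0,0]],
    [[0.2,0,-0.35],[0,0,0]],
    [[0.2,0,-0.35],[0,0,0]],
    [[0.15,0,-0.26],[0,0,0]],
    [[0.1,0,-0.17],[0,0,0]],
    [[0,0,0],[0,0,0]],
    [[0,0,0],[0,0,0]],
    [[0,0,0],[0,0,0]]
  ]
}}

```text
clock: 10.35
tool_pos: [0.5786, 0.1793, 0.1235]
eef_rot: [-0.001, 0.965, 0.001, 0.26]
contact_force: [0.0, -0.7, -1.3]
opening: 0.497
finger_force: 20.0
```

```bash
python3 d.py 13
```

```text
shift cm [ 0.19  0.07 -0.37] turn [-0.07  0.19 -0.18] F [ 0.  -0.7 -1.3] 10.35
tcp ax/xs/y mm [17.2  0.2 -0.7]
```

{"api": "step_arm", "payload": {
  "increments": [
    [[0.05,0,-0.09],[0,0,0]],
    [[0.05,0,-0.09],[0,0,0]],
    [[0.05,0,-0.09],[0,0,0]],
    [[0,0,0],[0,0,0]],
    [[0,0,0],[0,0,0]],
    [[0,0,0],[0,0,0]],
    [[0,0,0],[0,0,0]],
    [[0,0,0],[0,0,0]],
    [[0,0,0],[0,0,0]],
    [[0,0,0],[0,0,0]]
  ]
}}

```text
clock: 11.35
tool_pos: [0.5802, 0.1793, 0.1208]
eef_rot: [-0.001, 0.965, 0.001, 0.26]
contact_force: [-1.7, -0.1, 1.2]
opening: 0.491
finger_force: 20.0
```

About 3 N along the axis, so it's on the seat. Releasing.

{"api": "step_arm", "payload": {
  "increments": [
    [[0,0,0],[0,0,0]],
    [[0,0,0],[0,0,0]],
    [[0,0,0],[0,0,0]],
    [[0,0,0],[0,0,0]],
    [[0,0,0],[0,0,0]],
    [[0,0,0],[0,0,0]],
    [[0,0,0],[0,0,0]],
    [[0,0,0],[0,0,0]],
    [[0,0,0],[0,0,0]],
    [[0,0,0],[0,0,0]]
  ],
  "fingers": 0.65
}}

```text
clock: 12.35
tool_pos: [0.5802, 0.1793, 0.1207]
eef_rot: [-0.001, 0.965, 0.001, 0.26]
contact_force: [-1.0, 0.2, 0.5]
opening: 0.653
finger_force: 0.0
```

{"api": "step_arm", "payload": {
  "increments": [
    [[-0.2,0,0.35],[0,0,0]],
    [[-0.5,0,0.87],[0,0,0]],
    [[-0.7,0,1.2],[0,0,0]],
    [[-1,0,1.73],[0,0,0]],
    [[-1,0,1.73],[0,0,0]],
    [[-1,0,1.73],[0,0,0]],
    [[-1,0,1.73],[0,0,0]],
    [[-0.5,0,1],[0,0,0]],
    [[0,0,0],[0,0,0]],
    [[0,0,0],[0,0,0]]
  ]
}}

```text
clock: 13.35
tool_pos: [0.5211, 0.1795, 0.2249]
eef_rot: [-0.002, 0.965, 0.001, 0.261]
contact_force: [-0.8, 0.0, -0.5]
opening: 0.648
finger_force: 0.0
```

```bash
python3 d.py 95; python3 - <<'E'
from h import *
snap('wrist','w4'); snap('side','s4'); snap('scene','c4')
a=cv2.imread('pics/w4.png'); b=cv2.imread('pics/s4.png')
a=cv2.resize(a[60:360,130:430],(400,400))
b=cv2.resize(b[150:330,170:350],(400,400),interpolation=cv2.INTER_CUBIC)
cv2.imwrite('pics/v4.png',np.hstack([a,b]))
W=cloud('w4')
from scipy.optimize import least_squares
M=np.array([.587,.179,.1085]); AX=np.array([-.5,0,.866]); XS=np.array([.866,0,.5])
L=np.stack([(W-M)@XS,W[...,1]-M[1],(W-M)@AX],-1)*1000
m=np.all((L>[-40,-40,8])&(L<[40,40,70]),-1); P=L[m]
print('top pct',np.percentile(P,[2,50,98],axis=0).round(1),len(P))
E
```

```text
shift cm [ 1.84  0.05 -3.41] turn [-0.1   0.26 -0.21] F [-0.8  0.  -0.5] 13.35
tcp ax/xs/y mm [133.7   1.1  -0.5]
top pct [[-26.4 -20.   16. ]
 [ -8.7  -0.3  40.6]
 [ 14.7  19.5  55.6]] 3483
```

View pics/v4.png

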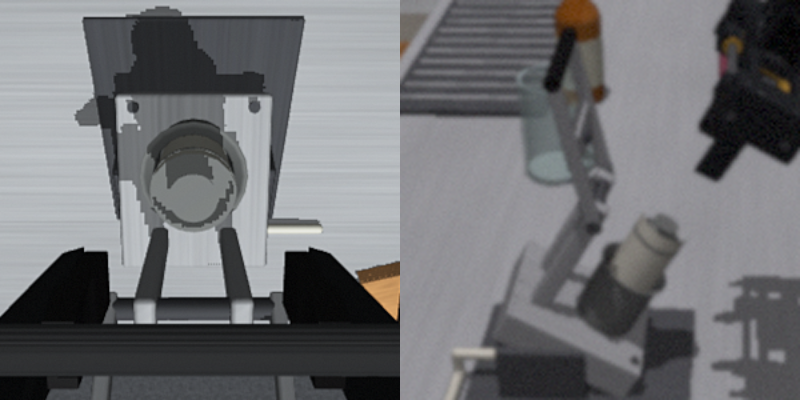

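The wrist half shows the cartridge seated concentric in the cup. The side half shows it standing about 55 mm out, with the clamp still open. Now I'll bring the closed fingers behind the bar.

{"api": "step_arm", "payload": {
  "increments": [
    [[0,0,2],[0,0,0]],
    [[0,0,3],[0,0,0]],
    [[0,0,3],[0,0,0]],
    [[0,0,3],[0,0,0]],
    [[1.4,0,3],[0,0,0]],
    [[2.5,0,0],[0,0,0]],
    [[2.5,0,0],[0,0,0]],
    [[2.5,0,0],[0,0,0]],
    [[2.5,0,0],[0,0,0]],
    [[0,0,0],[0,0,0]]
  ],
  "fingers": 0
}}

```text
clock: 14.5
tool_pos: [0.6384, 0.1764, 0.3501]
eef_rot: [0.001, 0.965, -0.002, 0.261]
contact_force: [-0.7, -0.9, 0.2]
opening: 0.008
finger_force: 0.0
```

```bash
python3 - <<'E'
from h import *
s=r.get_state(); print(s['tool_pos'],s['eef_rot'],s['opening'],s['q'].round(2))
from fit import pts
for f in ['s4','c4']:
    P,c=pts(f,[.55,.08,.27],[.75,.28,.36],True); P=P[c.max(1)<60]; print('bar',f,len(P),P.mean(0).round(4),P.min(0).round(3),P.max(0).round(3))
E
```

```text
[0.63843864 0.17639018 0.35010068] [ 0.0009736   0.96544283 -0.00198988  0.26060553] 0.008184382852796126 [-0.25  0.46 -0.31  1.82  0.8   0.54  0.45]
bar s4 237 [0.6349 0.1893 0.3112] [0.629 0.133 0.285] [0.643 0.23  0.316]
bar c4 202 [0.641  0.1827 0.311 ] [0.631 0.133 0.303] [0.646 0.229 0.317]
```

{"api": "step_arm", "payload": {
  "increments": [
    [[0.8,0.2,0],[0,0,0]],
    [[0.4,0.2,-0.7],[0,0,0]],
    [[0.5,0,-0.9],[0,0,0]],
    [[0.5,0,-0.9],[0,0,0]],
    [[0.5,0,-0.9],[0,0,0]],
    [[0.5,0,-0.9],[0,0,0]],
    [[0,0,0],[0,0,0]],
    [[0,0,0],[0,0,0]],
    [[-0.4,0,0],[0,0,0]],
    [[0,0,0],[0,0,0]]
  ]
}}

```text
clock: 15.5
tool_pos: [0.6633, 0.1822, 0.3089]
eef_rot: [-0.001, 0.965, -0.001, 0.261]
contact_force: [-0.1, 0.7, 0.1]
opening: 0.005
finger_force: 0.0
```

```bash
python3 - <<'E'
from h import *
s=r.get_state(); p=s['tool_pos']; print(p,s['contact_force'])
H=np.array([.614,.182]); n=-np.array([.866,.5]); d=np.array([.5,-.866])
B0=np.array([.637,.309])
# table: TCP for phases, angle steps of 7.5deg, first contact
v=B0-H; Rr=.13; a0=np.arctan2(v[1],v[0]); print('a0',np.degrees(a0),np.linalg.norm(v))
prev=p[[0,2]]
for a in np.radians(np.r_[np.degrees(a0),np.arange(90,166,7.5)]):
    b=H+Rr*np.array([np.cos(a),np.sin(a)]); t=b-.016*n+.02*d
    print(round(np.degrees(a),1),'bar',b.round(3),'tcp',t.round(3),'step cm',((t-prev)*100).round(2)); prev=t
E
```

```text
[0.66331344 0.1822153  0.30885177] [-0.07301016  0.68920459  0.05442259]
a0 79.73485953978627 0.1290658746532173
79.7 bar [0.637 0.31 ] tcp [0.661 0.301] step cm [-0.23 -0.83]
90.0 bar [0.614 0.312] tcp [0.638 0.303] step cm [-2.32  0.21]
97.5 bar [0.597 0.311] tcp [0.621 0.302] step cm [-1.7  -0.11]
105.0 bar [0.58  0.308] tcp [0.604 0.298] step cm [-1.67 -0.33]
112.5 bar [0.564 0.302] tcp [0.588 0.293] step cm [-1.61 -0.55]
120.0 bar [0.549 0.295] tcp [0.573 0.285] step cm [-1.53 -0.75]
127.5 bar [0.535 0.285] tcp [0.559 0.276] step cm [-1.41 -0.94]
135.0 bar [0.522 0.274] tcp [0.546 0.265] step cm [-1.28 -1.12]
142.5 bar [0.511 0.261] tcp [0.535 0.252] step cm [-1.12 -1.28]
150.0 bar [0.501 0.247] tcp [0.525 0.238] step cm [-0.94 -1.41]
157.5 bar [0.494 0.232] tcp [0.518 0.222] step cm [-0.75 -1.53]
165.0 bar [0.488 0.216] tcp [0.512 0.206] step cm [-0.55 -1.61]
```

{"api": "step_arm", "payload": {
  "increments": [
    [[-0.2,0,-0.6],[0,0,0]],
    [[-0.6,0,0],[0,0,0]],
    [[-0.8,0,0],[0,0,0]],
    [[-0.8,0,0.1],[0,0,0]],
    [[-0.8,0,0],[0,0,0]],
    [[-0.8,0,-0.1],[0,0,0]],
    [[-0.8,0,-0.1],[0,0,0]],
    [[-0.8,0,-0.2],[0,0,0]],
    [[-0.4,0,-0.1],[0,0,0]],
    [[0,0,0],[0,0,0]]
  ]
}}

```text
clock: 16.5
tool_pos: [0.6065, 0.1823, 0.3022]
eef_rot: [-0.0, 0.964, -0.001, 0.265]
contact_force: [4.0, -0.8, 9.2]
opening: 0.006
finger_force: 3.7
```

{"api": "step_arm", "payload": {
  "increments": [
    [[-0.8,0,-0.1],[0,0,0]],
    [[-0.8,0,-0.2],[0,0,0]],
    [[-0.8,0,-0.3],[0,0,0]],
    [[-0.8,0,-0.35],[0,0,0]],
    [[-0.8,0,-0.4],[0,0,0]],
    [[-0.7,0,-0.45],[0,0,0]],
    [[-0.7,0,-0.5],[0,0,0]],
    [[-0.65,0,-0.55],[0,0,0]],
    [[0,0,0],[0,0,0]],
    [[0,0,0],[0,0,0]]
  ]
}}

```text
clock: 17.5
tool_pos: [0.5434, 0.1822, 0.2703]
eef_rot: [-0.001, 0.965, -0.001, 0.261]
contact_force: [1.3, 0.0, 3.0]
opening: 0.003
finger_force: 0.9
```

```bash
python3 - <<'E'
from h import *
snap('side','s5'); b=cv2.imread('pics/s5.png')
cv2.imwrite('pics/v5.png',cv2.resize(b[110:340,190:420],(600,600),interpolation=cv2.INTER_CUBIC))
E
```

```text
(no output)
```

View pics/v5.png

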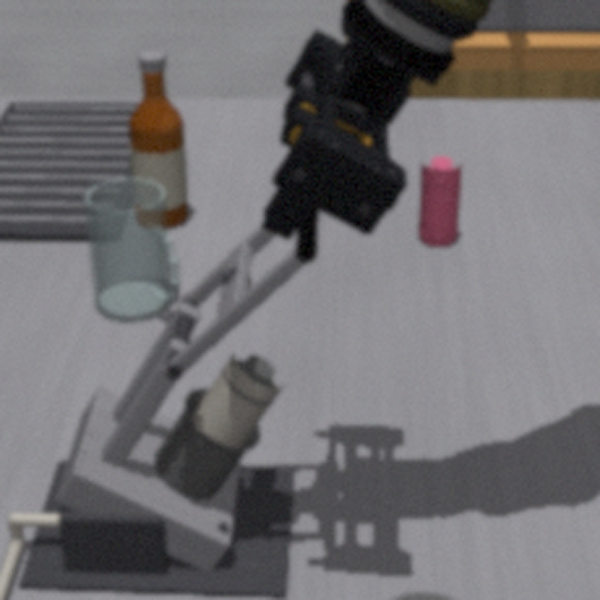

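The clamp is following: its arms are now about 45° forward, with the bar at about (305,240) held by the fingers. The cartridge is undisturbed. Continuing.

{"api": "step_arm", "payload": {
  "increments": [
    [[-0.6,0,-0.6],[0,0,0]],
    [[-0.55,0,-0.65],[0,0,0]],
    [[-0.55,0,-0.65],[0,0,0]],
    [[-0.5,0,-0.7],[0,0,0]],
    [[-0.45,0,-0.7],[0,0,0]],
    [[-0.4,0,-0.75],[0,0,0]],
    [[-0.35,0,-0.75],[0,0,0]],
    [[-0.3,0,-0.75],[0,0,0]],
    [[0,0,0],[0,0,0]],
    [[0,0,0],[0,0,0]]
  ]
}}

```text
clock: 18.55
tool_pos: [0.5075, 0.1819, 0.2146]
eef_rot: [-0.0, 0.965, -0.002, 0.262]
contact_force: [4.7, -0.1, -0.5]
opening: 0.006
finger_force: 2.0
```

```bash
python3 - <<'E'
from h import *
snap('side','s6'); snap('scene','c6')
print(r.get_state()['tool_pos'])
from fit import pts
for f in ['s6','c6']:
    P,c=pts(f,[.44,.22 if f=='s6' else .12,.15],[.56,.24,.28],True); P=P[c.max(1)<60]; P=P[(P[:,1]>.205)|(P[:,1]<.155)]; print('bar',f,len(P),P.mean(0).round(4) if len(P) else '',np.percentile(P,[5,95],axis=0).round(3) if len(P) else '')
E
```

```text
[0.50737047 0.18183574 0.21477043]
bar s6 37 [0.486 0.226 0.218] [[0.483 0.221 0.212]
 [0.49  0.229 0.222]]
bar c6 73 [0.4859 0.1886 0.2351] [[0.464 0.14  0.214]
 [0.495 0.219 0.277]]
```

{"api": "step_arm", "payload": {
  "increments": [
    [[0.3,0,0.2],[0,0,0]],
    [[0.1,0,0.1],[0,0,0]],
    [[-0.5,0,0.87],[0,0,0]],
    [[-0.6,0,1.04],[0,0,0]],
    [[-0.7,0,1.2],[0,0,0]],
    [[-0.7,0,1.2],[0,0,0]],
    [[0,0,0],[0,7.5,0]],
    [[0,0,0],[0,7.5,0]],
    [[0,0,0],[0,7.5,0]],
    [[0,0,0],[0,7.5,0]]
  ]
}}

```text
clock: 19.65
tool_pos: [0.497, 0.1666, 0.261]
eef_rot: [0.006, 0.983, -0.028, 0.183]
contact_force: [0.2, -0.2, -0.7]
opening: 0.007
finger_force: 0.0
```

{"api": "step_arm", "payload": {
  "increments": [
    [[0,0,0],[0,0,0]],
    [[0,0,0],[0,0,0]],
    [[0,0,0],[0,0,0]],
    [[0,0,0],[0,0,0]],
    [[0,0,0],[0,0,0]],
    [[0,0,0],[0,0,0]],
    [[0,0,0],[0,0,0]],
    [[0,0,0],[0,0,0]],
    [[0,0,0],[0,0,0]],
    [[0,0,0],[0,0,0]]
  ]
}}

```text
clock: 20.65
tool_pos: [0.4987, 0.1663, 0.2613]
eef_rot: [0.007, 0.982, -0.028, 0.185]
contact_force: [1.9, 0.3, 0.3]
opening: 0.006
finger_force: 0.0
```

```bash
python3 - <<'E'
from h import *
snap('side','s7'); snap('scene','c7'); b=cv2.imread('pics/s7.png')
cv2.imwrite('pics/v7.png',cv2.resize(b[110:340,190:420],(600,600),interpolation=cv2.INTER_CUBIC))
s=r.get_state(); print(s['tool_pos'],s['eef_rot'].round(3))
from fit import pts
for f in ['s7','c7']:
    P,c=pts(f,[.46,.12,.17],[.53,.245,.235],True); P=P[c.max(1)<60]; print('bar',f,len(P),P.mean(0).round(4),np.percentile(P,[3,97],axis=0).round(3))
E
```

```text
[0.49869599 0.16632113 0.26132675] [ 0.007  0.982 -0.028  0.185]
bar s7 181 [0.487  0.1885 0.2205] [[0.482 0.139 0.214]
 [0.492 0.228 0.223]]
bar c7 123 [0.4911 0.1792 0.2192] [[0.487 0.14  0.213]
 [0.494 0.219 0.224]]
```

View pics/v7.png

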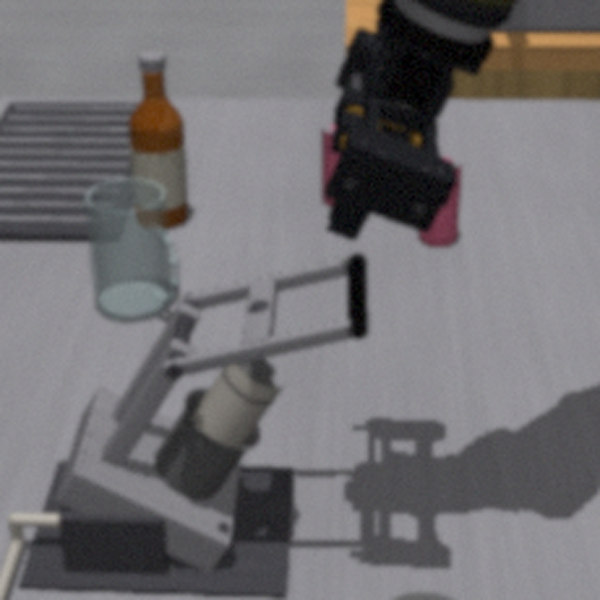

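The clamp stays at about 165° (bar at crop (358,295), world about (0.489, 0.216)). The tool's turn stalled, so I'll check the joints.

```bash
python3 -c "
from h import *
s=r.get_state(); print(s['q'].round(3), s['joint_torque'].round(1)); 
"; python3 d.py 95
```

```text
[-0.441  0.439 -0.176  2.143  0.887  0.428  0.173] [ -0.  -36.7  -0.1 -11.6   0.6  -0.    0. ]
shift cm [ 4.08  1.37 -7.06] turn [ 2.92 -8.69  1.66] F [0.6 0.2 0.4] 20.75
tcp ax/xs/y mm [ 1.765e+02 -1.000e-01 -1.370e+01]
```

{"api": "step_arm", "payload": {
  "increments": [
    [[0,0.3,0],[0.6,1.5,0.3]],
    [[0,0.3,0],[0.6,1.5,0.3]],
    [[-0.1,0.3,0],[0.6,1.5,0.3]],
    [[-0.1,0.3,0],[0.6,1.5,0.3]],
    [[-0.1,0.2,0],[0.5,1.5,0.3]],
    [[-0.1,0,0],[0,1.5,0.2]],
    [[-0.1,0,0],[0,1.5,0]],
    [[-0.1,0,0],[0,1.5,0]],
    [[-0.1,0,0],[0,1.5,0]],
    [[0,0,0],[0,0,0]]
  ]
}}

```text
clock: 21.75
tool_pos: [0.4924, 0.1801, 0.2613]
eef_rot: [-0.004, 0.998, -0.001, 0.068]
contact_force: [-0.0, 0.4, 0.6]
opening: 0.005
finger_force: 0.0
```

```bash
sed -i 's/^if __name__/if len(sys.argv)>4: delta(np.array(list(map(float,sys.argv[4:7]))),float(sys.argv[3])); print(r.get_state()["q"].round(2)); sys.exit()\nif __name__/' d.py; python3 d.py 0 0 7 .488 .181 .230
```

```text
shift cm [-0.44  0.09 -3.13] turn [ 0.13  0.82 -0.42] F [-0.   0.4  0.6] 21.75
tcp ax/xs/y mm [ 1.796e+02 -5.600e+00  1.000e-01]
[-0.16  0.51 -0.48  1.95  0.49  0.68  0.62]
```

{"api": "step_arm", "payload": {
  "increments": [
    [[-0.2,0,-1.5],[0,0,0]],
    [[-0.2,0,-1.5],[0,0,0]],
    [[0,0,-0.7],[0,0,0]],
    [[-0.1,0,-0.6],[0,0,0]],
    [[-0.1,0,-0.6],[0,0,0]],
    [[-0.1,0,-0.6],[0,0,0]],
    [[-0.1,0,-0.6],[0,0,0]],
    [[0,0,-0.6],[0,0,0]],
    [[0,0,-0.5],[0,0,0]],
    [[0,0,0],[0,0,0]]
  ]
}}

```text
clock: 22.75
tool_pos: [0.4828, 0.1803, 0.1891]
eef_rot: [-0.005, 0.998, -0.001, 0.068]
contact_force: [-0.5, -0.1, -0.3]
opening: 0.003
finger_force: 0.0
```

```bash
cat > bar.py <<'E'
from h import *; import sys
from fit import pts
H=np.array([.614,.182])
f=sys.argv[1]
s=r.get_state(); print(s['tool_pos'].round(4),s['contact_force'].round(1))
for n in ['side','scene']:
    snap(n,f+n)
    # clamp: black bar ends, away from the fingers
    for lo,hi in [((.44,.125,.07),(.56,.150,.25)),((.44,.212,.07),(.56,.24,.25))]:
        P,c=pts(f+n,lo,hi,True); P=P[c.max(1)<60]
        rr=np.hypot(P[:,0]-H[0],P[:,2]-H[1]); P=P[abs(rr-.13)<.015]
        if len(P): m=np.median(P,0); print(n,len(P),m.round(4),'a',np.degrees(np.arctan2(m[2]-H[1],m[0]-H[0])).round(1)%360)
E
python3 bar.py b1
```

```text
[0.4828 0.1803 0.1891] [-0.5 -0.1 -0.3]
side 54 [0.4817 0.2258 0.1854] a 178.5
scene 14 [0.4858 0.1434 0.1858] a 178.3
scene 9 [0.4824 0.2154 0.186 ] a 178.3
```

{"api": "step_arm", "payload": {
  "increments": [
    [[0,0,-0.5],[0,-1,0]],
    [[0,0,-0.5],[0,-1,0]],
    [[0,0,-0.5],[0,-1.2,0]],
    [[0.05,0,-0.5],[0,-1.2,0]],
    [[0.1,0,-0.5],[0,-1.2,0]],
    [[0.1,0,-0.4],[0,-1.2,0]],
    [[0.1,0,-0.4],[0,-1.2,0]],
    [[0.1,0,-0.4],[0,-1.2,0]],
    [[0.1,0,-0.2],[0,-1,0]],
    [[0,0,0],[0,0,0]]
  ]
}}

```text
clock: 23.85
tool_pos: [0.4889, 0.1807, 0.1545]
eef_rot: [-0.005, 0.989, -0.003, 0.147]
contact_force: [-3.4, -1.0, 1.6]
opening: 0.004
finger_force: 1.3
```

```bash
python3 bar.py b2; python3 d.py 0 0 25 .498 .181 .123
```

```text
[0.4889 0.1807 0.1545] [-3.4 -1.   1.6]
side 4 [0.4909 0.1333 0.2376] a 155.7
side 81 [0.4882 0.2158 0.1529] a 193.0
scene 16 [0.4907 0.1459 0.1519] a 193.7
scene 16 [0.492  0.2142 0.233 ] a 157.3
shift cm [ 0.82  0.03 -3.17] turn [ 0.41 -8.   -0.43] F [-3.3 -0.2  1.6] 23.95
tcp ax/xs/y mm [ 88.7 -61.1   0.7]
[-0.62  0.65  0.14  2.23  1.38  0.07 -0.32]
```

{"api": "step_arm", "payload": {
  "increments": [
    [[0,0,0],[0,1.2,0]],
    [[0,0,0],[0,1.2,0]],
    [[0,0,0],[0,1.2,0]],
    [[0,0,0],[0,1.2,0]],
    [[0,0,0],[0,1.2,0]],
    [[0,0,0],[0,1.2,0]],
    [[0,0,0],[0,1.2,0]],
    [[0,0,0],[0,1.2,0]],
    [[0,0,0],[0,0,0]],
    [[0,0,0],[0,0,0]]
  ]
}}

```text
clock: 24.95
tool_pos: [0.4905, 0.1799, 0.1547]
eef_rot: [-0.004, 0.998, -0.003, 0.065]
contact_force: [-0.2, -0.1, 0.0]
opening: 0.004
finger_force: 0.0
```

```bash
python3 d.py 0 0 7 .500 .181 .123
```

```text
shift cm [ 0.95  0.11 -3.17] turn [ 0.34  0.45 -0.39] F [-0.2 -0.1  0. ] 24.95
tcp ax/xs/y mm [ 88.2 -60.5  -0.1]
[-0.21  0.68 -0.43  2.06  0.81  0.47  0.3 ]
```

{"api": "step_arm", "payload": {
  "increments": [
    [[0.1,0,-0.4],[0,0,0]],
    [[0.1,0,-0.4],[0,0,0]],
    [[0.15,0,-0.4],[0,0,0]],
    [[0.15,0,-0.4],[0,0,0]],
    [[0.1,0,-0.3],[0,0,0]],
    [[0.1,0,-0.3],[0,0,0]],
    [[0,0,0],[0,0,0]],
    [[0,0,0],[0,0,0]],
    [[0,0,0],[0,0,0]],
    [[0,0,0],[0,0,0]]
  ]
}}

```text
clock: 25.95
tool_pos: [0.4972, 0.18, 0.1326]
eef_rot: [-0.004, 0.998, -0.003, 0.065]
contact_force: [1.1, -0.0, 3.1]
opening: 0.002
finger_force: 1.5
```

```bash
python3 bar.py b3;python3 d.py 0 0 7 .500 .181 .123
```

```text
[0.4972 0.18   0.1326] [ 1.1 -0.   3.1]
side 10 [0.5067 0.1397 0.2395] a 151.8
side 101 [0.4954 0.226  0.1313] a 203.1
scene 50 [0.504  0.1425 0.2381] a 153.0
scene 52 [0.5042 0.2221 0.2364] a 153.6
shift cm [ 0.28  0.09 -0.96] turn [ 0.37  0.44 -0.47] F [ 0.6 -0.5  3.2] 26.05
tcp ax/xs/y mm [ 65.8 -65.7   0.1]
[-0.24  0.72 -0.38  2.06  0.86  0.42  0.26]
```

{"api": "step_arm", "payload": {
  "increments": [
    [[0.1,0,-0.2],[0,0,0]],
    [[0.1,0,-0.2],[0,0,0]],
    [[0.1,0,-0.2],[0,0,0]],
    [[0.1,0,-0.2],[0,0,0]],
    [[0,0,-0.1],[0,0,0]],
    [[0,0,0],[0,0,0]],
    [[0,0,0],[0,0,0]],
    [[0,0,0],[0,0,0]],
    [[0,0,0],[0,0,0]],
    [[0,0,0],[0,0,0]]
  ]
}}

```text
clock: 27.05
tool_pos: [0.5011, 0.18, 0.1239]
eef_rot: [-0.004, 0.998, -0.003, 0.065]
contact_force: [0.7, -0.4, 6.8]
opening: 0.008
finger_force: 3.3
```

{"api": "step_arm", "payload": {
  "increments": [
    [[0.1,0,-0.15],[0,0,0]],
    [[0.05,0,-0.15],[0,0,0]],
    [[0.05,0,-0.15],[0,0,0]],
    [[0,0,0],[0,0,0]],
    [[0,0,0],[0,0,0]],
    [[0,0,0],[0,0,0]],
    [[0,0,0],[0,0,0]],
    [[0,0,0],[0,0,0]],
    [[0,0,0],[0,0,0]],
    [[0,0,0],[0,0,0]]
  ]
}}

```text
clock: 28.05
tool_pos: [0.5019, 0.1801, 0.1223]
eef_rot: [-0.005, 0.998, -0.003, 0.066]
contact_force: [-11.1, -4.1, 40.5]
opening: 0.005
finger_force: 21.1
```

```bash
python3 bar.py b4
```

```text
[0.5019 0.1801 0.1223] [-11.1  -4.1  40.5]
side 1 [0.5085 0.1496 0.2395] a 151.4
side 92 [0.499  0.2257 0.1216] a 207.7
scene 36 [0.5071 0.1442 0.2326] a 154.7
scene 20 [0.5067 0.2172 0.2292] a 156.3
```

A hard stop at 40 N with the bar at its shut position. Now I'll back off and check.

{"api": "step_arm", "payload": {
  "increments": [
    [[0,0,0.3],[0,0,0]],
    [[0,0,0.5],[0,0,0]],
    [[0,0,1],[0,0,0]],
    [[0,0,2],[0,0,0]],
    [[0,0,2],[0,0,0]],
    [[0,0,3],[0,0,0]],
    [[0,0,3],[0,0,0]],
    [[0,0,2],[0,0,0]],
    [[0,0,0],[0,0,0]],
    [[0,0,0],[0,0,0]]
  ]
}}

```text
clock: 29.15
tool_pos: [0.5027, 0.1797, 0.2568]
eef_rot: [-0.004, 0.998, -0.003, 0.064]
contact_force: [0.3, -0.4, -0.5]
opening: 0.004
finger_force: 0.0
```

```bash
python3 bar.py b5; python3 - <<'E'
from h import *
from scipy.optimize import least_squares
M=np.array([.587,.180,.1085]); AX=np.array([-.5,0,.866]); XS=np.array([.866,0,.5])
for f in ['s4','s5','b5side','c4','b5scene']:
    W=cloud(f); L=np.stack([(W-M)@XS,W[...,1]-M[1],(W-M)@AX],-1)*1000
    c=load(f)['p'].astype(int)
    m=np.all((L>[-30,-30,5])&(L<[30,30,62]),-1); P=L[m]; print(f,len(P),np.percentile(P[:,2],[50,90,97,99]).round(1))
E
```

```text
[0.5027 0.1797 0.2568] [ 0.3 -0.4 -0.5]
side 21 [0.4998 0.1435 0.1212] a 208.1
side 55 [0.4972 0.2266 0.1191] a 208.3
scene 6 [0.5023 0.1467 0.1219] a 208.3
scene 1 [0.5017 0.2137 0.1234] a 207.5
s4 619 [36.3 54.1 55.6 56. ]
s5 619 [36.  54.3 55.5 56.3]
b5side 430 [35.8 58.4 59.8 60.7]
c4 161 [25.6 55.2 56.7 56.9]
b5scene 219 [33.7 58.7 59.3 60.9]
```

```bash
python3 -c "
from plant import r
print(r.finish_job())"
```

```text
the job is handed in; nothing more can be done
None
```

The cartridge is in the cradle cup and the clamp is pressed to its hard stop, where it stayed after the arm withdrew. I handed the job in at about 29 s. The mug, bottle and tub were never touched. I inferred the seat travel from the clamp position and did not measure it directly.

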